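# Register a glaze test tile in the corner of its jig

## Robot

A 7-joint arm with a two-finger parallel gripper is mounted at the origin on a cart in front of the work surface, level with it; the furniture and walls round the work are solid. World frame = base frame: x ahead of the robot, y to its left, z up, the work surface at z = 0. Lengths are in m, angles in rad, forces in N, time in s.
With the tool pointing down it reaches from about 0.4 to 0.9 m from the base axis. Payload 5.6 kg.
Tool frame: the origin (TCP) lies midway between the tips of the shut fingers; the grasp point (between the pads) lies 19 mm behind it; y points along the fingers, z is the direction in which the jaws open and shut, and the axes are right-handed (so a half turn about y gives the same grasp; the last joint's range is limited). The gripper opens to 92 mm and grips with 3 to 60 N. Pads are 20 mm wide; open, the fingers measure 128 mm over their backs; the gripper's body (75 mm by 189 mm) begins 69 mm behind the grasp point.
Start: joints at [-1.189, 0.468, -0.012, 1.603, 0.006, 1.071, -0.056], TCP at [0.268, 0.592, 0.215] pointing down, gripper open.
Joint ranges: [-2.53, 2.53], [-0.31, 2.02], [-1.57, 1.55], [0.28, 2.44], [-1.29, 4.43], [0.15, 1.84], [-2.92, 2.92]. Speed limits (rad/s): [2.57, 2.57, 3.14, 3.14, 3.14, 3.14, 3.14].

## Interface

Orientations are given as a 3x3 rotation matrix whose columns are the frame's x, y, z axes.
In Python, from station import env, effector, solver, viewer, workorder, search_frame, tip_of gives the robot as it stands. Calls block until the motion is done:
- env.reach(position, orientation): joint-space move of the TCP to a pose.
- env.movel(position, frame=None, rate=0.15): straight line of the TCP; frame=None keeps the orientation; rate is the mean speed in m/s.
- env.goto_joints(angles): joint-space move.
- effector.release() and effector.grasp(squeeze=None): open the fingers fully, or close them until they stop; squeeze is the grip in N (None keeps the last).
- env.pause(seconds).
- solver.inverse_kinematics(position, orientation): joint angles nearest the present ones, or None.
- env.sense(): the state.
- viewer.read_camera(name): name is "side" or "top" or "wrist"; returns (picture, depth): 400x640x3 uint8, red, green, blue; 400x640 float32, m along the optical axis (not along the pixel's ray), 0 where there is no reading.
- viewer.camera_info(name): a dict with "intrinsics" (3x3 intrinsics, pixels), "eye" and "rotation" of the camera in the world; the wrist camera has in their place "T_tool_cam" (4x4, takes a point from camera to tool coordinates, whose origin is the TCP and whose axes are the tool frame's). Camera axes: x right, y up, looking along -z (the intrinsics and any distortion apply to the point x, -y, -z); pixel columns grow to the right and rows downward; lengths in m; the calibration is good to about 2 mm. The wrist camera is an equidistant fisheye: a pixel r from the principal point sees the ray r / f radians off the axis. A picture is of the moment at which its call begins: read the wrist's pose just before it. camera_info takes no time and is no camera call.
A pose or a line that the arm cannot do raises env.PlanningError and nothing moves.
- workorder.finish_job(): hands the job in, once; it reports no verdict.
Trained networks look in the newest picture that a camera, given by its name, has taken for a name from the list of things; names that differ only in an ending like _2 or _b are one class to them, and where a whole thing is asked for, a point or a joint stands for the part that bears it (a point fixed in the world has none). Each returns a list of dicts, best first, with "score" (0 to 1); they miss things now and then, are a little off and sometimes report something else, mostly with a low value. They report only what shows in the picture. A call takes as long as a camera call. They do not tell look-alikes from the thing itself.
- search_frame(camera, name): "at" ([x, y, z] in m, in world coordinates, good to about 4 mm: the middle of the surface that is visible of it).
- tip_of(camera, name): "at" ([x, y, z] in m, in world coordinates, good to about 4 mm: a listed point, or the origin of a listed thing).
The state is a dict: "t": time; "joint_positions": joint angles; "joint_velocities": joint speeds; "tau": joint torques, N m; "ee_pos": TCP position; "tcp_rot": TCP orientation; "wrist_force": force on the tool from outside, world axes, zero at the start; "moment": the same for the moment, N m; "gripper_width": finger opening in m.
Only numpy, scipy, OpenCV 4.12 (cv2) and the standard library are available. Lean on these libraries where they do the work, as an engineer would, in place of code of your own. Each camera call takes 0.05 s, during which the arm holds its last target. There are 200 camera calls.

## Task

On the registering board, push the blue-glazed test tile flat until its long edge lies flush against the metal rail, then keep it against the rail and slide it along into the corner pocket that has the blue end stop, until it butts fully home against that stop. Only push or drag it with the fingertips, never pick it up or tip it, and leave the other things on the table alone.

Things in the scene. Friction and masses are not known exactly. Their poses are not given: they have to be found in the camera images.
- jig: Registering board, fixed to the table, 150 x 360 x 12 mm (top at z = 12 mm), turned by up to about 0.3 rad. Origin: on its underside (table level), 85 mm from the near edge, 65 mm from the far edge, midway along its length; x points across the board to the rail, y along the rail (to the robot's left), z up.
- rail_face (a point): Foot of the aluminium rail's face, on the board top, midway along: x = 45 mm on the board, axes as the board's. The rail runs the whole length of the far edge, 20 mm wide, 14 mm high above the board; its face looks to -x. A tile flush with it has its centre 18 mm in front of the face.
- left_pocket (a point): Where the tile's centre comes to lie when home in the left (+y) pocket: x = 27, y = +117 mm on the board. Rail, end stop and a parallel aluminium lip (12 mm wide, 8 mm high) form the pocket, 41 mm wide, open to the middle. Lip: inner face at x = 4 mm for y = 105 to 169 mm, flaring to x about -4 mm at y = 88 mm; a tile that is home sticks out 21 mm past the straight lip.
- right_pocket (a point): The same for the right (-y) pocket, its mirror image: x = 27, y = -117 mm on the board.
- blue_stop: Blue end stop, a fixed block across the end of one pocket, 40 mm along the board's x, 12 mm thick along its y, 18 mm high. Origin: centre of its underside, on the board top; axes parallel to the board's. It is at y = +156 mm or -156 mm on the board, x = 24.5 mm (inner face at |y| = 150 mm), differing from run to run. Tile home against it: centres 39 mm apart along y.
- orange_stop: Orange end stop, same block and axes, at the other end of the board.
- blue_tile: Loose test tile, dark blue glaze with a bare whitish end and a small hole, 66 x 36 x 6 mm, about 45 g, lying flat on the board between the pockets, off the rail. Origin: centre of its underside; x along the 66 mm length, z up. It starts roughly parallel to the rail, turned by up to 0.4 rad. It slides freely under light pushing (well under 5 N).
- amber_tile: Bystander, leave alone: test tile, amber glaze, 66x36x6 mm, lying on the table behind the jig; origin: centre of its underside
- green_tile: Bystander, leave alone: test tile, pale green glaze, 66x36x6 mm, lying on the table behind the jig; origin: centre of its underside
- cup: Bystander, leave alone: small green pinch cup, 66 mm across, 57 mm high, on the table behind the jig; origin: centre of its underside
- rib: Bystander, leave alone: beech throwing rib, 61x101x6 mm, lying on the table right of the jig; origin: centre of its underside
- kidney: Bystander, leave alone: red rubber kidney, 46x88x6 mm, lying on the table right of the jig; origin: centre of its underside
- yellow_jar: Bystander, leave alone: glaze jar with yellow lid, 48 mm across, 68 mm high, on the table left of the jig; origin: centre of its underside
- underglaze_2: Bystander, leave alone: glaze jar with red lid, 48 mm across, 68 mm high, on the table left of the jig; origin: centre of its underside
Things that resemble listed ones, but are neither listed nor needed, are in the scene too. Leave any turquoise or yellow look-alike of the blue_tile alone.

How it is judged:
By the outcome, as a careful person would: the job done as asked, in the order asked, and still so for the second after the job is handed in, with the robot touching nothing.
It also fails if it takes over 58 s, if anything falls off the work surface, if the arm or the gripper's body presses on something with over 40 N, if the wrist force passes 120 N, or if a joint passes its speed limit or range.

## Working session

There is one attempt and no reset: what is moved stays moved. The work goes in short steps, each a Python script; the robot and the scene stay as the last script left them, time stands still between calls to the robot, and variables do not carry over. Pictures are saved under pics/ and viewed, about 8 in all and at most 12, crops included, and the job is handed in when it is done.

```bash
ls; mkdir -p pics; python3 - <<'E'
from station import env, viewer, search_frame, tip_of
import cv2, numpy as np
for c in ["top","side"]:
    im,d=viewer.read_camera(c); cv2.imwrite(f"pics/{c}0.png",im[:,:,::-1]); np.savez(f"pics/{c}0.npz",im=im,d=d)
    i=viewer.camera_info(c); print(c,{k:np.round(v,3).tolist() if not isinstance(v,str) else v for k,v in i.items()})
    for n in ["jig","rail_face","left_pocket","right_pocket","blue_stop","orange_stop","blue_tile"]:
        print(n,[(np.round(r["at"],3).tolist(),round(r["score"],2)) for r in tip_of(c,n)[:3]])
print(env.sense())
E
```

```text
pics
top {'intrinsics': [[377.062, 0.0, 315.138], [0.0, 377.062, 201.211], [0.0, 0.0, 1.0]], 'eye': [0.447, -0.019, 1.058], 'rotation': [[-0.019, 0.99, -0.138], [-1.0, -0.017, 0.013], [0.011, 0.138, 0.99]]}
jig [([0.516, 0.068, 0.002], 0.78), ([0.596, -0.407, 0.003], 0.24)]
rail_face [([0.562, 0.068, 0.01], 0.77)]
left_pocket [([0.532, 0.182, 0.009], 0.57), ([0.53, 0.223, 0.013], 0.45)]
right_pocket [([0.55, -0.048, 0.015], 0.94), ([0.531, 0.223, 0.015], 0.4)]
blue_stop [([0.533, 0.222, 0.015], 0.52), ([0.761, 0.064, 0.002], 0.18)]
orange_stop [([0.549, -0.085, 0.015], 0.47)]
blue_tile [([0.501, 0.051, 0.014], 0.86), ([0.663, -0.028, 0.0], 0.7), ([0.346, -0.09, 0.002], 0.65)]
side {'intrinsics': [[433.295, 0.0, 317.316], [0.0, 433.295, 199.762], [0.0, 0.0, 1.0]], 'eye': [0.342, -1.23, 0.832], 'rotation': [[0.985, 0.09, -0.15], [-0.174, 0.536, -0.826], [0.006, 0.839, 0.544]]}
jig [([0.517, 0.064, 0.002], 0.78)]
rail_face [([0.562, 0.067, 0.012], 0.7)]
left_pocket [([0.533, 0.186, 0.007], 0.88)]
right_pocket [([0.549, -0.046, 0.012], 0.83), ([0.675, 0.323, -0.0], 0.23)]
blue_stop [([0.
[... 310 characters left out ...]
int_velocities': array([-3.75836563e-04,  8.60205888e-04, -3.72092230e-04, -2.94859149e-04,
       -4.78631150e-05,  3.11563045e-04, -3.86521897e-04]), 'tau': array([ 1.66148516e-04, -5.20352447e+01, -1.18506324e-02, -2.44035298e+01,
       -5.65621234e-02,  1.13925771e-02,  4.85724399e-05]), 'ee_pos': array([0.26793813, 0.59219789, 0.2145819 ]), 'tcp_rot': array([[ 9.11098374e-01,  6.63757769e-05,  4.12188971e-01],
       [-4.12188970e-01, -4.10443155e-05,  9.11098377e-01],
       [ 7.73928768e-05, -9.99999997e-01, -1.00360461e-05]]), 'wrist_force': array([ 0.26144458, -1.24118024, -0.50599248]), 'moment': array([-0.0393387 ,  0.0463558 , -0.02646907]), 'gripper_width': 0.09152978064325529}
```

```bash
python3 - <<'E'
import cv2
a=cv2.imread("pics/top0.png"); cv2.imwrite("pics/topcrop.png",cv2.resize(a[130:290,190:430],None,fx=3.3,fy=3.3,interpolation=cv2.INTER_CUBIC))
E
```

```text
(no output)
```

View pics/top0.png

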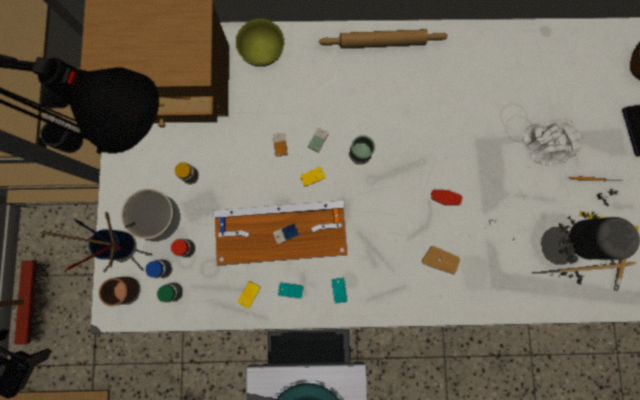

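View pics/topcrop.png

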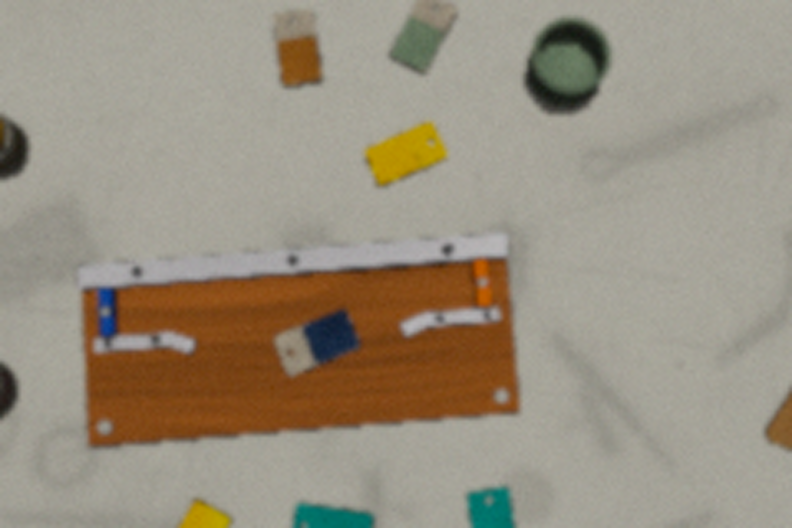

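The top picture shows the blue tile with its whitish left end on the board at crop (316,343), i.e. image (286,234). The blue stop is at the left (+y) end (crop 107,310) and the orange stop at the right end (483,282). The yellow tile (313,177), the second yellow (249,293) and the two turquoise tiles (291,290), (340,290) lie off the board and lack the dark blue glaze and bare end, so the tile on the board is the one meant. Next I'll measure the board yaw and tile pose by pixel fits.

```bash
cat > h.py <<'E'
import numpy as np, cv2
from station import env, effector, solver, viewer, search_frame, tip_of
def to_plane(cam,uv,z):
    i=viewer.camera_info(cam); K=i["intrinsics"]; R=np.array(i["rotation"]); e=np.array(i["eye"])
    uv=np.atleast_2d(uv).astype(float)
    r=np.c_[(uv[:,0]-K[0][2])/K[0][0],-(uv[:,1]-K[1][2])/K[1][1],-np.ones(len(uv))]@R.T
    return (e+r*((z-e[2])/r[:,2])[:,None])[:,:2]
def big(m):
    n,l,s,c=cv2.connectedComponentsWithStats(m.astype(np.uint8)); k=1+np.argmax(s[1:,4]); return l==k
def rect(cam,m,z):
    """subpixel-ish min-area rectangle of mask on plane z: centre, sizes, long-axis yaw in (-pi/2,pi/2] about +y"""
    ys,xs=np.nonzero(m); px=np.concatenate([np.c_[xs+a,ys+b] for a in(-.5,.5) for b in(-.5,.5)])
    P=to_plane(cam,px,z); (c,s,a)=cv2.minAreaRect((P*1000).astype(np.float32)); bx=cv2.boxPoints((c,s,a))
    e=[bx[1]-bx[0],bx[2]-bx[1]]; L=max(e,key=np.linalg.norm); L=L*np.sign(L[1])
    return np.array(c)/1000,sorted(s),float(np.arctan2(-L[0],L[1]))   # yaw: 0 = along world +y
def tile_mask(im,box):
    u0,v0,u1,v1=box; h=cv2.cvtColor(im,cv2.COLOR_RGB2HSV).astype(int); H,S,V=h[...,0],h[...,1],h[...,2]
    wood=(H<20)&(S>150)
    m=np.zeros(H.shape,bool); m[v0:v1,u0:u1]=~wood[v0:v1,u0:u1]; return big(m)
E
python3 - <<'E'
from h import *
im=np.load("pics/top0.npz")["im"]
h=cv2.cvtColor(im,cv2.COLOR_RGB2HSV).astype(int)
m=tile_mask(im,(262,215,308,252)); print("tile px",m.sum(),rect("top",m,.018))
wood=(h[...,0]<20)&(h[...,1]>150); wood[:195]=0; wood[275:]=0; wood[:,:205]=0; wood[:,360:]=0
w=big(wood); print("wood",rect("top",w,.012))
ys,xs=np.nonzero(w)
# near edge: fit
c=np.arange(225,340); e=np.array([[u,np.nonzero(w[:,u])[0].max()+.5] for u in c])
P=to_plane("top",e,.012); f=np.polyfit(P[:,1],P[:,0],1); print("near edge x=",f,"std",np.std(P[:,0]-np.polyval(f,P[:,1])))
# rail face top edge: first wood above (hidden part small) and rail top far edge
rail=(h[...,1]<70)&(h[...,2]>165)
for k in (225,260,290,320): print(k, im[196:222,k].mean(1).astype(int).tolist())
for c,lo,hi in (("blue",100,125),("orange",3,14)):
    mm=np.zeros_like(w); 
    mm=(h[...,0]>=lo)&(h[...,0]<=hi)&(h[...,1]>120)
    if c=="orange": mm&=h[...,2]>225
    q=np.zeros_like(mm); q[200:240,210:350]=mm[200:240,210:350]; q[:,262:308]=0
    if q.any():
        q=big(q); print(c,q.sum(),rect("top",q,.030))
E
```

```text
tile px 339 (array([0.50454758, 0.05039759]), [42.927364349365234, 71.21973419189453], 0.36708909273147583)
wood (array([0.49764053, 0.06502707]), [130.36045837402344, 357.76666259765625], 0.05987712740898132)
near edge x= [-0.0597625   0.43777385] std 0.0008335789401286215
225 [157, 161, 158, 160, 158, 158, 157, 159, 157, 157, 158, 153, 148, 149, 162, 170, 169, 167, 168, 165, 135, 82, 55, 51, 54, 55]
260 [159, 161, 161, 162, 158, 160, 159, 160, 160, 160, 159, 163, 163, 163, 164, 165, 164, 138, 89, 77, 78, 80, 81, 84, 79, 80]
290 [163, 153, 154, 153, 152, 151, 148, 145, 146, 164, 167, 169, 165, 168, 165, 138, 86, 75, 78, 72, 73, 72, 75, 69, 73, 67]
320 [158, 161, 158, 163, 159, 150, 145, 165, 170, 171, 171, 171, 152, 103, 64, 67, 70, 74, 76, 76, 73, 75, 77, 76, 71, 71]
blue 25 (array([0.52114886, 0.22084053]), [10.84898567199707, 19.120664596557617], -1.5566660165786743)
```

```bash
cat >> h.py <<'E'
YAW=0.062; O=np.array([0.5185,0.0655])
def w(x,y,z,yaw=None):
    c,s=np.cos(YAW),np.sin(YAW); return np.array([O[0]+c*x-s*y,O[1]+s*x+c*y,z])
def b(p):
    c,s=np.cos(YAW),np.sin(YAW); d=np.array(p)[:2]-O; return np.array([c*d[0]+s*d[1],-s*d[0]+c*d[1]])
def R(a=0):
    c,s=np.cos(YAW+a),np.sin(YAW+a); return np.array([[c,0,-s],[s,0,c],[0,-1,0]])
def wr():
    """wrist picture + pose"""
    s=env.sense(); im,d=viewer.read_camera("wrist"); return s,im,d
E
python3 - <<'E'
from h import *
P=to_plane("top",[[225,216.6],[260,213.6],[290,211.4],[320,208.9]],.026); f=np.polyfit(P[:,1],P[:,0],1); print("rail face x=",f, "at .0655",np.polyval(f,.0655))
effector.grasp(20)
env.reach(w(-.062,-.015,.16),R())
s,im,d=wr(); print(s["t"],s["ee_pos"],s["wrist_force"],s["gripper_width"])
i=viewer.camera_info("wrist"); print(i)
cv2.imwrite("pics/w1.png",im[:,:,::-1]); np.savez("pics/w1.npz",im=im,d=d,p=s["ee_pos"],R=s["tcp_rot"])
for n in ["rail_face","left_pocket","right_pocket","blue_stop","orange_stop","blue_tile","jig"]:
    print(n,[(np.round(r["at"],3).tolist(),round(r["score"],2)) for r in tip_of("wrist",n)[:2]])
E
```

```text
rail face x= [-0.06304186  0.56632534] at .0655 0.5621960979895483
4.2333 [0.45783067 0.04749912 0.1601045 ] [ 0.19155016 -0.57242131  0.2190795 ] 0.0007353787557737045
{'intrinsics': array([[309.70691629,   0.        , 320.90681363],
       [  0.        , 309.70691629, 204.00535711],
       [  0.        ,   0.        ,   1.        ]]), 'T_tool_cam': array([[-8.51091900e-04, -9.58102828e-01, -2.86423196e-01,
        -8.04885037e-02],
       [-4.47857885e-04,  2.86423637e-01, -9.58102969e-01,
        -1.70586802e-01],
       [ 9.99999538e-01, -6.87156789e-04, -6.72866743e-04,
         7.37332582e-04],
       [ 0.00000000e+00,  0.00000000e+00,  0.00000000e+00,
         1.00000000e+00]])}
rail_face []
left_pocket [([0.533, 0.185, 0.012], 0.63)]
right_pocket [([0.55, -0.053, 0.008], 0.66)]
blue_stop [([0.53, 0.222, 0.016], 0.69)]
orange_stop [([0.546, -0.089, 0.013], 0.81), ([0.594, -0.405, 0.004], 0.56)]
blue_tile [([0.344, -0.09, 0.001], 0.96), ([0.339, 0.152, -0.001], 0.77)]
jig [([0.519, 0.063, 0.001], 0.8)]
```

View pics/w1.png

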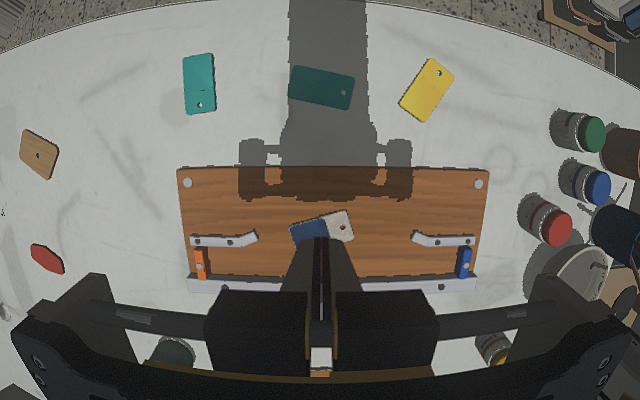

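The wrist view shows the tile at (321,229) between the lips, the blue stop at lower right (464,262) and the orange stop at lower left (200,263). The fingertips end near (320,240). Positions agree with the top camera to about 3 mm. Next I'll lower behind the tile and push it to the rail.

```bash
cat >> h.py <<'E'
def fb():
    s=env.sense(); c,n=np.cos(YAW),np.sin(YAW); f=s["wrist_force"]
    return s["t"],b(s["ee_pos"])*1000,s["ee_pos"][2]*1000,np.array([c*f[0]+n*f[1],-n*f[0]+c*f[1],f[2]])
def show(): t,p,z,f=fb(); print(f"t {t:.2f} xy {p.round(1)} z {z:.1f} F {f.round(1)}")
E
python3 - <<'E'
from h import *
y=b((.503,.0505))[1]+.004; print("push y",y)
env.reach(w(-.064,y,.05),R())
env.movel(w(-.064,y,.0148),rate=.06); show(); f0=fb()[3]
env.movel(w(-.012,y,.0148),rate=.06); show()
x=-.012
while x<.010:
    x+=.002; env.movel(w(x,y,.0148),rate=.03); show()
    if np.linalg.norm((fb()[3]-f0)[:2])>7: break
im,d=viewer.read_camera("top"); np.savez("pics/top1.npz",im=im)
m=tile_mask(im,(262,213,308,252)); 
cv2.imwrite("pics/t1.png",cv2.resize(im[190:270,200:360,::-1],None,fx=4,fy=4,interpolation=cv2.INTER_CUBIC))
s,im,d=wr(); cv2.imwrite("pics/w2.png",im[:,:,::-1])
E
```

```text
push y -0.01001079479637042
t 5.88 xy [-64.  -10.1] z 14.7 F [1.2 0.3 0.2]
t 6.90 xy [-12.4 -10.1] z 14.7 F [-0.1  1.2  0.2]
t 7.15 xy [-10. -10.] z 14.8 F [0.  0.2 0.1]
t 7.40 xy [ -7.9 -10. ] z 14.8 F [-0.6  0.7 -0.4]
t 7.65 xy [ -7.  -10.2] z 14.6 F [-3.8  0.   2.8]
t 7.90 xy [ -6.5 -10.3] z 14.4 F [-6.9 -1.7  4.4]
```

View pics/w2.png

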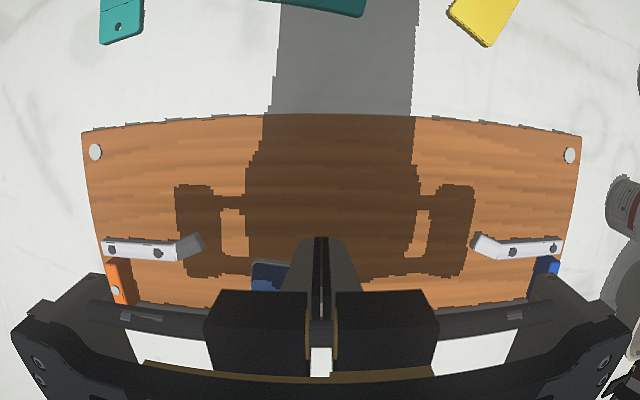

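The wrist view only shows a corner of the tile at (268,275); the fingers hide the rest. I'll back off and lift for a clear top view, measured against the rail.

```bash
python3 - <<'E'
from h import *
env.movel(w(-.025,-.010,.0148),rate=.08)
env.movel(w(-.11,-.010,.10),rate=.2); show()
s,im,d=wr(); np.savez("pics/w3.npz",im=im,d=d,p=s["ee_pos"],R=s["tcp_rot"])
t,_=viewer.read_camera("top"); np.savez("pics/top2.npz",im=t)
a=cv2.resize(t[190:270,200:360,::-1],None,fx=4,fy=4,interpolation=cv2.INTER_CUBIC)
cv2.imwrite("pics/v3.png",np.vstack([a,im[100:360,:,::-1]]))
E
```

```text
t 9.17 xy [-109.    -9.8] z 100.1 F [-0.2 -0.4 -0.2]
```

View pics/v3.png

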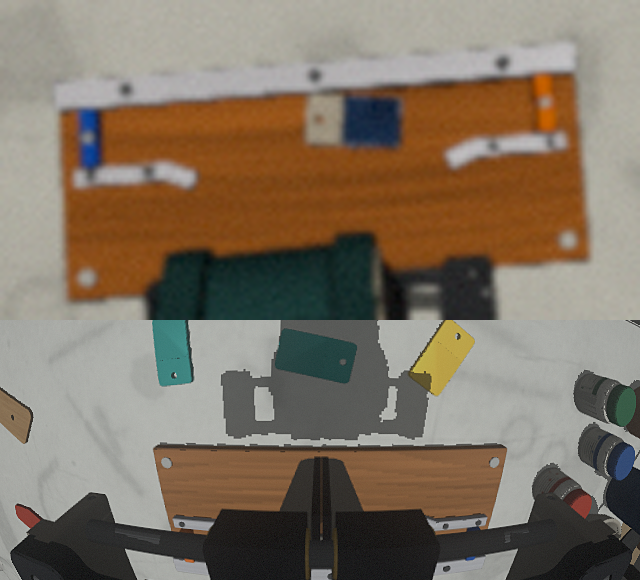

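Top crop (4x): the tile is at the rail. Its left (+y) end is touching near (310,97), but the right end shows a thin wood gap near (395,93), so it is turned by a few degrees. I'll measure it and push again toward the right part.

```bash
cat >> h.py <<'E'
def meas(im,box):
    """tile in board coords from the top picture; blurred edges: 0.5-level via upsampled wood mask"""
    k=4; c=cv2.resize(im,None,fx=k,fy=k,interpolation=cv2.INTER_CUBIC)
    h=cv2.cvtColor(c,cv2.COLOR_RGB2HSV).astype(int); u0,v0,u1,v1=[q*k for q in box]
    navy=(h[...,0]>95)&(h[...,0]<130)&(h[...,1]>100)
    bare=(h[...,1]<105)&(h[...,2]>90)
    z=np.zeros(navy.shape,np.uint8); z[v0:v1,u0:u1]=(navy|bare)[v0:v1,u0:u1]
    return z
E
python3 - <<'E'
from h import *
im=np.load("pics/top2.npz")["im"]
up=cv2.resize(im,None,fx=4,fy=4,interpolation=cv2.INTER_CUBIC)
h=cv2.cvtColor(up,cv2.COLOR_RGB2HSV)
u0=200*4;v0=190*4
for uc in (320,360,390): # crop coords columns
    print(uc,[(v,*h[v0+v,u0+uc].tolist()) for v in range(78,160,4)])
r=h[v0+120,u0+290:u0+420:6]; print([(290+6*k,*q.tolist()) for k,q in enumerate(r)])
E
```

```text
320 [(78, 0, 0, 133), (82, 165, 3, 157), (86, 10, 5, 154), (90, 24, 10, 124), (94, 16, 45, 124), (98, 20, 50, 157), (102, 20, 48, 158), (106, 18, 48, 160), (110, 18, 48, 159), (114, 17, 62, 144), (118, 14, 95, 134), (122, 14, 84, 142), (126, 19, 52, 148), (130, 21, 45, 154), (134, 19, 51, 156), (138, 19, 51, 151), (142, 16, 61, 134), (146, 13, 132, 120), (150, 14, 199, 132), (154, 13, 212, 135), (158, 14, 217, 133)]
360 [(78, 150, 3, 179), (82, 0, 0, 172), (86, 4, 14, 143), (90, 11, 92, 103), (94, 8, 103, 99), (98, 122, 51, 75), (102, 108, 149, 72), (106, 108, 152, 69), (110, 109, 157, 70), (114, 106, 170, 66), (118, 109, 169, 65), (122, 107, 165, 68), (126, 107, 174, 69), (130, 107, 175, 67), (134, 107, 170, 69), (138, 108, 147, 71), (142, 114, 72, 74), (146, 7, 67, 87), (150, 12, 172, 123), (154, 14, 207, 133), (158, 14, 213, 134)]
390 [(78, 165, 3, 174), (82, 150, 9, 140), (86, 11, 58, 88), (90, 13, 178, 93), (94, 13, 155, 102), (98, 174, 61, 67), (102, 111, 116, 57), (106, 108, 181, 55), (110, 106, 197, 53), (114, 108, 166, 63), (118, 107, 167, 61), (122, 109, 163, 64), (126, 107, 167, 67), (130, 107, 171, 67), (134, 107, 171, 67), (138, 109, 147, 73), (142, 109, 120, 68), (146, 0, 46, 67), (150, 13, 178, 106), (154, 13, 208, 130), (158, 14, 213, 134)]
[(290, 14, 199, 154), (296, 13, 209, 151), (302, 14, 177, 147), (308, 15, 73, 153), (314, 17, 68, 136), (320, 13, 97, 137), (326, 17, 61, 155), (332, 18, 51, 155), (338, 19, 46, 140), (344, 113, 24, 84), (350, 107, 176, 68), (356, 107, 162, 66), (362, 107, 166, 66), (368, 107, 163, 64), (374, 107, 169, 62), (380, 109, 160, 62), (386, 108, 159, 64), (392, 107, 167, 61), (398, 137, 40, 57), (404, 13, 181, 117), (410, 14, 214, 137), (416, 14, 215, 135)]
```

```bash
python3 - <<'E'
from h import *
c=to_plane("top",[[287.9,220.4],[275.7,220.4],[300,220.4]],.018); print([b(q)*1000 for q in c])
yc=b(c[0])[1]; y=yc-.010; print("push y",y)
env.movel(w(-.045,y,.05),rate=.2)
env.movel(w(-.032,y,.0148),rate=.1); show(); f0=fb()[3]
env.movel(w(-.016,y,.0150),rate=.06); show()
x=-.016
while x<.010:
    x+=.002; env.movel(w(x,y,.0150),rate=.03); show()
    if np.linalg.norm((fb()[3]-f0)[:2])>9: break
env.movel(w(-.025,y,.0148),rate=.08)
env.movel(w(-.11,y,.10),rate=.2)
t,_=viewer.read_camera("top"); np.savez("pics/top3.npz",im=t)
cv2.imwrite("pics/v4.png",cv2.resize(t[200:240,210:350,::-1],None,fx=5.5,fy=5.5,interpolation=cv2.INTER_CUBIC))
E
```

```text
[array([ 19.86229144, -23.00947669]), array([22.55537977, 10.5497618 ]), array([ 17.18946176, -56.31626694])]
push y -0.033009476687638026
t 10.37 xy [-32.3 -32.8] z 15.1 F [0.8 0.5 0.1]
t 10.78 xy [-15.5 -33. ] z 15.2 F [0.5 0.  0. ]
t 11.03 xy [-14.1 -33. ] z 15.0 F [-1.8 -0.5 -0.1]
t 11.28 xy [-11.9 -33. ] z 15.0 F [-0.2 -0.7 -0.1]
t 11.53 xy [ -9.9 -33. ] z 15.0 F [-0.3  1.3 -0.3]
t 11.78 xy [ -7.9 -33. ] z 15.0 F [-0.1 -0.6  0.1]
t 12.03 xy [ -5.8 -33. ] z 15.0 F [ 0.5 -0.   0.3]
t 12.28 xy [ -4.3 -33. ] z 14.9 F [-0.6 -0.   0. ]
t 12.53 xy [ -4.1 -33. ] z 14.6 F [-5.3 -0.2  2.7]
t 12.78 xy [ -4. -33.] z 14.4 F [-8.4  0.   5.7]
```

View pics/v4.png

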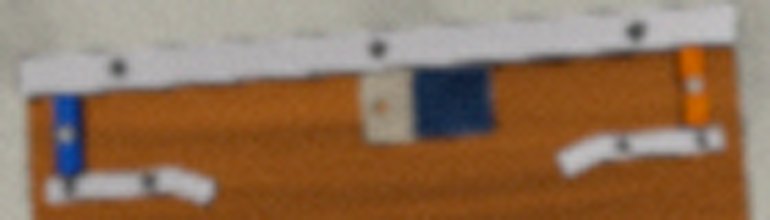

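The 5.5x crop shows the tile's long edge flush with the rail along its whole length (x 362–493, no gap), and the push resistance was a firm 8 N. Next I'll slide it along toward the blue stop on the left.

```bash
python3 - <<'E'
from h import *
c=to_plane("top",[[287.5,219]],.018); print(b(c[0])*1000)
env.movel(w(-.06,-.084,.06),rate=.25)
env.movel(w(.020,-.084,.05),rate=.25)
env.movel(w(.020,-.084,.0150),rate=.1); show(); f0=fb()[3]
y=-.084; n=0
while y<.02:
    y+=.013; env.movel(w(.020+.00003*(y+.084)*1000,y,.0150),rate=.06); show()
    if np.abs((fb()[3]-f0)[:2]).max()>7: break
t,_=viewer.read_camera("top"); s,im,d=wr()
a=cv2.resize(t[195:245,205:355,::-1],None,fx=4.2667,fy=4.2667,interpolation=cv2.INTER_CUBIC)
cv2.imwrite("pics/v5.png",np.vstack([a,im[60:360,:,::-1]]))
E
```

```text
[ 23.82042438 -22.18356191]
t 15.50 xy [ 19.4 -84.1] z 14.9 F [-0.3 -0.5  0. ]
t 15.87 xy [ 20.7 -70.1] z 15.4 F [0.4 0.6 0.5]
t 16.23 xy [ 20.9 -57.3] z 15.0 F [-0.5  0.4 -0.4]
t 16.60 xy [ 21.3 -44.3] z 15.0 F [ 0.3 -0.  -0.3]
t 16.97 xy [ 21.6 -31.3] z 15.0 F [ 0.3  0.5 -0.1]
t 17.33 xy [ 22.  -18.3] z 15.0 F [ 0.2 -0.9  0.2]
t 17.70 xy [22.4 -5.3] z 15.0 F [0.2 0.4 0.2]
t 18.07 xy [22.8  7.7] z 15.0 F [ 1.1  0.3 -0.4]
t 18.43 xy [23.2 20.7] z 15.0 F [ 0.4 -1.1 -0.2]
t 18.80 xy [23.6 33.7] z 15.0 F [ 0.4  0.  -0.4]
```

View pics/v5.png

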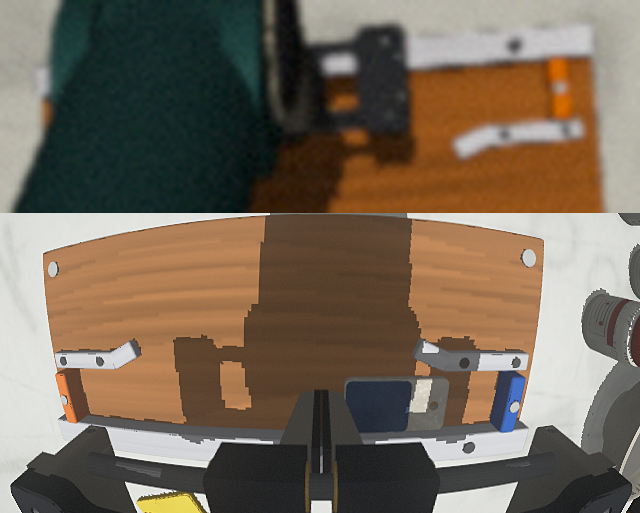

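The wrist view shows the tile still along the rail (edge at y≈430), its leading end at (447,405) entering the pocket mouth beside the lip, and the blue stop ahead at (510,400). I'll continue until it butts.

```bash
python3 - <<'E'
from h import *
show(); f0=fb()[3]; y=.034; x=.0237
env.movel(w(x+.0007,.055,.015),rate=.06); show(); y=.055; x+=.0007
while y<.086:
    y+=.002; x+=.00006; env.movel(w(x,y,.0150),rate=.04); show()
    if np.abs((fb()[3]-f0)[:2]).max()>7: break
s,im,d=wr()
cv2.imwrite("pics/v6.png",cv2.resize(im[120:260,300:560,::-1],None,fx=3,fy=3,interpolation=cv2.INTER_CUBIC))
E
```

```text
t 18.90 xy [23.5 33. ] z 15.0 F [1.  0.1 0.2]
t 19.42 xy [24.6 55.7] z 15.0 F [ 0.4 -0.7 -1.2]
t 19.67 xy [24.6 57. ] z 15.0 F [-0.8 -0.4  0.2]
t 19.92 xy [24.6 59.1] z 15.0 F [-0.3  0.3  0.3]
t 20.17 xy [24.5 61.2] z 15.0 F [-0.6 -0.  -0.7]
t 20.42 xy [24.6 63.2] z 15.0 F [-0.1 -0.6 -0.5]
t 20.67 xy [24.7 65.2] z 15.0 F [-0.3  0.8 -0.1]
t 20.92 xy [24.8 67.3] z 15.0 F [0.1 0.4 0.3]
t 21.17 xy [24.8 69.2] z 15.0 F [-1.1 -0.2  0.1]
t 21.42 xy [24.9 71.2] z 15.0 F [0.7 0.4 0.5]
t 21.67 xy [25.  73.2] z 15.0 F [-0.6  0.1 -0.5]
t 21.92 xy [25. 74.] z 15.0 F [-0.3 -4.2  1.4]
t 22.17 xy [25.  74.2] z 15.0 F [ 0.2 -8.3  2.2]
```

View pics/v6.png

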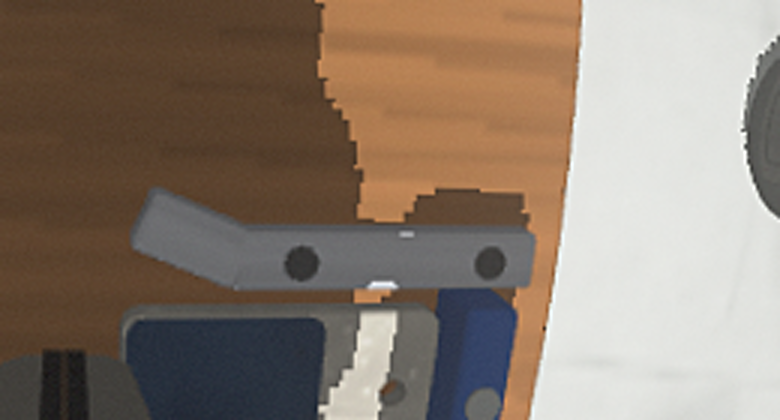

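The 3x wrist crop shows the tile's bare end (435,360) butted on the blue stop (450,360), parallel to the lip, and the force rose to 8 N over 0.2 mm. I'll withdraw straight back, lift, and check from above.

```bash
python3 - <<'E'
from h import *
env.movel(w(.0245,.045,.015),rate=.1)
env.movel(w(.0245,.045,.06),rate=.2)
env.movel(w(-.09,-.03,.16),rate=.25); show()
s,im,d=wr(); t,_=viewer.read_camera("top")
np.savez("pics/f.npz",im=im,p=s["ee_pos"],R=s["tcp_rot"],t=t)
a=cv2.resize(t[200:240,210:290,::-1],(640,320),interpolation=cv2.INTER_CUBIC)
c=cv2.resize(im[210:300,400:540,::-1],(420,270),interpolation=cv2.INTER_CUBIC)
cv2.imwrite("pics/v7.png",np.vstack([a,np.pad(c,((0,0),(0,220),(0,0)))]))
E
```

```text
t 23.88 xy [-89.7 -29.4] z 159.4 F [-0.   0.1 -0.2]
```

View pics/v7.png

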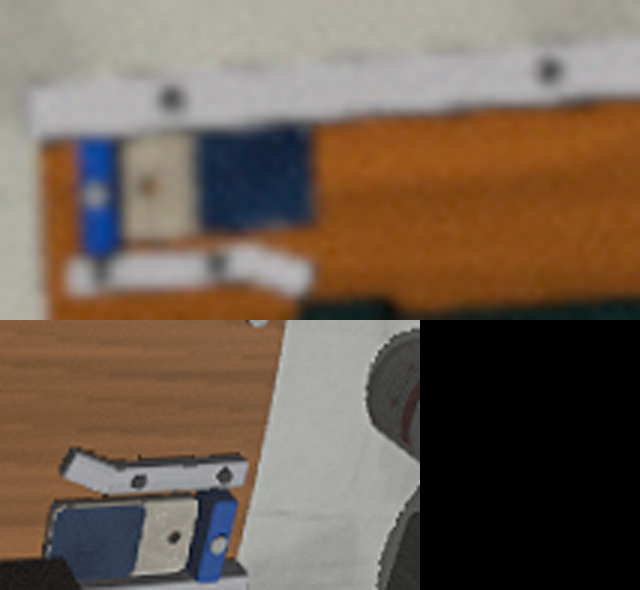

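The 8x top crop shows no wood between the tile and the rail, or between the tile and the stop. One top pixel is about 2.6 mm, so I'll take one closer wrist look and fit the edges.

```bash
python3 - <<'E'
from h import *
env.movel(w(.045,.05,.07),rate=.25)
env.pause(.3); s,im,d=wr(); show()
np.savez("pics/g.npz",im=im,p=s["ee_pos"],R=s["tcp_rot"],T=viewer.camera_info("wrist")["T_tool_cam"],K=viewer.camera_info("wrist")["intrinsics"])
# rectify onto plane z=18 mm, 0.2 mm/px, board x 0..55, y 75..165
T=np.array(viewer.camera_info("wrist")["T_tool_cam"]);K=np.array(viewer.camera_info("wrist")["intrinsics"])
Y,X=np.meshgrid(np.arange(165,70,-.15),np.arange(60,-15,-.15))
c,n=np.cos(YAW),np.sin(YAW)
P=np.stack([O[0]+(c*X-n*Y)/1000,O[1]+(n*X+c*Y)/1000,np.full(X.shape,.018)],-1)
q=(P-s["ee_pos"])@s["tcp_rot"]; q=(q-T[:3,3])@T[:3,:3]
x,y,z=q[...,0],-q[...,1],-q[...,2]; r=np.hypot(x,y); th=np.arctan2(r,z)
u=K[0,0]*th*x/r+K[0,2]; v=K[1,1]*th*y/r+K[1,2]
o=cv2.remap(im,u.astype(np.float32),v.astype(np.float32),cv2.INTER_CUBIC)
cv2.imwrite("pics/v8.png",o[:,:,::-1]); print(o.shape)
E
```

```text
t 25.21 xy [45.  49.8] z 70.7 F [-0.6  0.2 -0.7]
(500, 634, 3)
```

View pics/v8.png

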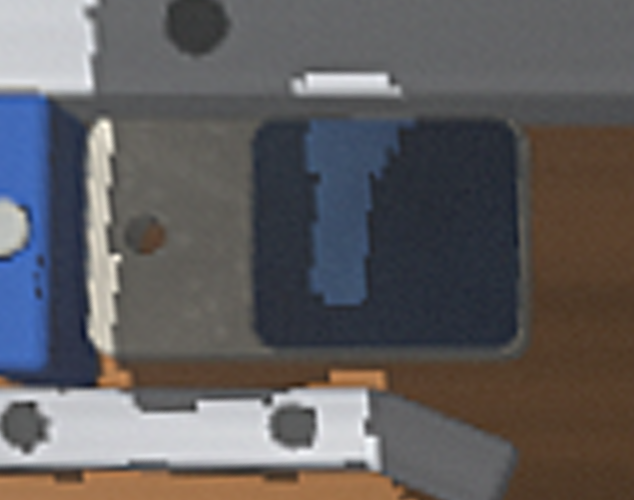

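The rectified view (0.15 mm/px) shows the tile's far edge (row 118) meeting the rail face along its full length with no wood or shadow line between. Its bare end (column 88) meets the foot of the blue stop, its edges are parallel to the rail, and the 5 mm slack is all on the lip side. I'll withdraw and hand in.

```bash
python3 - <<'E'
from h import *
from station import workorder
env.movel(w(-.03,.03,.2),rate=.25); env.pause(.3); show()
print(workorder.finish_job())
E
```

```text
t 26.27 xy [-30.2  29.9] z 198.9 F [-0.3 -0.6 -0.3]
the job is handed in; nothing more can be done
None
```

The blue tile is home in the left (+y) pocket against the blue stop and flush with the rail. I handed the job in at about 26 s of the 58 s allowed.

- **Rail:** I pushed the tile flat to the rail with the closed fingertips. The first push left it turned by about 0.1 rad with only one end touching. A second push nearer the other end made it flush along its whole length, with about 8 N of resistance.
- **Slide:** I then pushed it along the rail from its trailing end into the pocket. At the stop the force rose to about 8 N and the tile moved no further.
- **Final checks:** The top view and a close, rectified wrist view showed no visible gap at the rail or the stop. The tile's edges were parallel to the rail and all the slack was on the lip side. After withdrawing, the wrist force was near zero.
- **Disagreements:** My fitted board position differs by about 2–3 mm across the board from the networks' estimate and the contact readings. I therefore relied on contact force for both seatings. The networks also scored look-alike tiles off the board as the blue tile; I told them apart in the picture and left them alone.
- **Not checked:** I did not separately measure the other things on the table after the job; all fingertip work stayed on or above the board.

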